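Clip the self-closing stopper onto the pickle jar

TASK

Close the open pickle jar with the spring clip stopper parked on the wooden peg: squeeze its grips to open the jaws, lift it off, lower it over the jar's mouth with the jaws held open and press until the rubber seal gives a few millimetres (about 11 N; over 16 N is too hard). Then let go, so that both jaws snap shut on the neck underneath the collar and the stopper stays upright on the jar. Do not shove or tip the jar, and leave everything else where it is.

Things in the scene. Friction and masses are not known exactly. Their poses are not given: they have to be found in the camera images.
- clip: The stopper: a squeeze-to-open steel spring clip, 87 mm tall, 0.125 kg, parked upright on the peg. Origin on its upright axis (z) at the lower face of its jaw teeth. Two wings face each other along its y axis, pivoted 38 mm above the origin: black grip plates above, jaws with inward teeth (5 mm thick, 18 mm along x) below. The teeth stand 29 mm apart at rest, 46 mm fully open.
- clip_seal (a point): Centre of the underside, at rest, of the stopper's round rubber seal (34 mm across, facing down between the jaws), 12 mm above the clip's origin; the point stays fixed to the clip. The seal is sprung and gives 6 mm before it is solid: 1.5 N to start, then 2 N more per mm.
- clip_grip (a point): On the stopper's axis between the grip plates (20 mm along x, 30 mm tall), 72 mm above the clip's origin. Squeeze here along the clip's y axis: 13 N opens the jaws fully, to stops; 20 to 30 N then holds the clip rigid, plates parallel, 30 mm over their outer faces. At rest the plates lean outward, 46 mm over them here, 53 mm at the top. Fingertips 19 mm lower still clear the clip.
- wing_a (a joint): Angle of the wing on the clip's +y side, rad: 0 shut on nothing, about 0.04 shut on the neck (0 to 0.08 if the clip sits off centre; the two add up to 0.08), about 0.15 caught on the side of the collar, 0.236 squeezed fully open.
- wing_b (a joint): The same for the wing on the clip's -y side.
- stand: Wooden parking peg fixed to the counter: foot 76 mm across and 15 mm high, stem 28 mm across, flat head 36 mm across from 52 to 57 mm above the counter. Origin at the centre of its underside. The stopper's seal sits on the head, its teeth hooked under it, the clip's origin 45 mm above the counter; squeeze its jaws open to lift it off.
- jar: The open glass pickle jar, about 0.8 kg, standing loose: body 76 mm across and 70 mm high, sloping in to a neck 32 mm across (from 90 mm up) that carries a round flat steel collar, 40 mm across and 10 mm thick, around the mouth. Origin at the centre of its underside, z up along its axis.
- jar_axis (a point): Point on the jar's axis 116 mm above its origin, the lowest height of the collar's top. The neck is longer on some jars than on others and this is not reported: the collar top is 0 to 20 mm above this point, so feel for it. To latch, the teeth must pass below the collar's lower edge, which needs the seal pressed in 3.5 mm (8.5 N) or more; once latched the seal stays pressed in about 3 mm.
- spare_jar: A second pickle jar of the same glass body, already closed with a wide steel screw cap (48 mm across, 120 mm tall in all). Leave it. Origin at the centre of its underside.
- mill: Wooden pepper mill, 52 mm across, 140 mm tall, a bystander. Origin under its centre.
- bowl: Small white bowl, 90 mm across, 40 mm high, a bystander. Origin under its centre.
- garlic_a: Garlic clove, 35 mm long, a bystander.
- garlic_b: Another garlic clove, a bystander.
- knife: Paring knife with a black handle, 220 mm long, a bystander. Origin under the joint of handle and blade.
- pepper_a: Green pepper ring, 40 mm across, 12 mm high, on the wooden chopping board, a bystander.
- pepper_b: Another pepper ring on the board, a bystander.
Things that resemble listed ones, but are neither listed nor needed, are in the scene too. What is meant by the clip is not purple, and is the smaller of those in its own colour. What is shaped like the jar but purple is not meant.

How it is judged:
On the way, in this order (a step that is already met when the one before it is completed fails the run):
1. the stopper is off the peg, at least 40 mm above where it was parked, its jaws squeezed open (height (world z) of clip above 0.085 m and value of joint each of wing_a, wing_b above 0.12 rad), for 0.1 s.
2. the stopper is around the jar's mouth with both jaws held open, its seal pressed on the mouth (horizontal distance between clip and jar below 0.008 m and value of joint each of wing_a, wing_b above 0.15 rad and contact force between clip and jar above 4 N), for 0.1 s.
At the end, for the whole second after the job is handed in: The stopper stands upright on the jar (axes within 6 mm, tilt under 0.1 rad), both jaws shut on the neck under the collar (each wing under 0.1 rad, one of them over 0.02, so not shut on nothing), jar upright on the counter, all at rest and let go (horizontal distance between clip and jar below 0.006 m and angle between clip's own z axis and vertical below 0.1 rad and value of joint each of wing_a, wing_b below 0.1 rad and value of joint any of wing_a, wing_b above 0.02 rad and angle between jar's own z axis and vertical below 0.05 rad and linear speed of each of clip, jar below 0.01 m/s and height (world z) of clip above 0.09 m); the robot touches nothing.
It fails at once if the jar is pressed with more than 16 N (with its own weight, over 24 N on the counter) (contact force between jar and table above 24 N).
It fails at once if the jar is shoved more than 30 mm or tipped (distance of jar from where it was at the start of the episode above 0.03 m or angle between jar's own z axis and vertical above 0.15 rad).
It fails at once if another thing is moved more than 30 mm (distance of any of spare_jar, mill, bowl, garlic_a, garlic_b, knife, pepper_a, pepper_b from where it was at the start of the episode above 0.03 m).
It also fails if it takes over 38 s, if anything falls off the work surface, if the arm or the gripper's body presses on something with over 40 N, if the wrist force passes 120 N, or if a joint passes its speed limit or range.

ROBOT

A 6-joint arm with a two-finger parallel gripper is mounted at the origin on the work surface. World frame = base frame: x ahead of the robot, y to its left, z up, the work surface at z = 0. Lengths are in m, angles in rad, forces in N, time in s.
With the tool pointing down it reaches from about 0.35 to 0.85 m from the base axis. Payload 8.1 kg.
Tool frame: the origin (TCP) lies between the finger pads; the fingertips stand 11 mm ahead of it and the grasp point (between the pads) lies 8 mm behind it (robot.tips_ahead is the distance from the TCP to the fingertips, in m); z points along the fingers, y is the line along which they close (so a half turn about z gives the same grasp; the last joint's range is limited). The gripper opens to 93 mm and grips with 3 to 60 N. Pads are 15 mm wide; open, the fingers measure 128 mm over their backs; the gripper's body (75 mm by 188 mm) begins 65 mm behind the grasp point.
Start: joints at [1.2, 0.13, 1.488, -0, 1.523, -0.085], TCP at [0.169, 0.576, 0.23] pointing down, gripper open.
Joint ranges: [-2.96, 2.96], [-0.89, 2.26], [0.02, 2.5], [-1.34, 4.48], [0, 2.73], [-2.66, 2.66]. Speed limits (rad/s): [2.39, 2.39, 2.79, 3.14, 3.14, 3.14].

INTERFACE

Orientations are given as a rotation vector (axis times angle).
In Python, from plant import robot gives the robot as it stands. The module is installed in compiled form; this text tells all that it offers.
- The arm moves only by the tool move_arm, never from a script. Its argument "deltas" is one flat list of numbers, 7 for each row, row after row: the shift along the tool's x, y, z in m, then the turn, a rotation vector about the tool's x, y, z in rad, then the opening, from 0 (shut) to 1 (fully open). A call has 1 to 12 rows; each row is the pose to reach, as a shift and turn from the pose commanded when the call began, along the tool's axes at that moment; what a row does not reach only later rows make up. A row lasts 1/8 s, in which the tool goes at most 62.5 mm and 10.7 degrees, less where a joint would pass 70% of its speed; a pose out of reach is approached as far as the arm can. A call with a gripper value outside its range is refused whole. The fingers move at their own pace and stop on an object; "squeeze" is the grip in N (left out, the last holds). Time passes only in rows, so rows that repeat a pose let the fingers close. It gives the time, the measured TCP pose, the force, the opening and the grip force at its end, in the units of the state.
- robot.read_state(): the state, without advancing time (a new reading comes with each control period).
- robot.read_camera(name): name is "scene" or "top" or "wrist"; returns (picture, depth): 400x640x3 uint8, red, green, blue; 400x640 float32, m along the optical axis (not along the pixel's ray), 0 where there is no reading.
- robot.camera_model(name): a dict with "K" (3x3 intrinsics, pixels), "R" (3x3) and "t" (3): a world point X has camera coordinates R X + t; the wrist camera has in their place "tool_from_camera" (4x4, takes a point from camera to tool coordinates, whose origin is the TCP and whose axes are the flange's). Camera axes: x right, y down, z forward; pixel columns grow to the right and rows downward; lengths in m; the calibration is good to about 2 mm. The wrist camera is an equidistant fisheye: a pixel r from the principal point sees the ray r / f radians off the axis. A picture is of the moment at which its call begins: read the wrist's pose just before it. camera_model takes no time and is no camera call.
- robot.close_job(): hands the job in; it is judged then, once.
Trained networks look in the newest picture that a camera, given by its name, has taken for a name from the list of things; names that differ only in an ending like _2 or _b are one class to them, and where a whole thing is asked for, a point or a joint stands for the part that bears it (a point fixed in the world has none). Each returns a list of dicts, best first, with "confidence" (0 to 1); they miss things now and then, are a little off and sometimes report something else, mostly with a low value. They report only what shows in the picture. A call takes as long as a camera call. They do not tell look-alikes from the thing itself.
- robot.recognise(camera, label): "uv" ([column, row] in pixels, amid what is visible of it).
The state is a dict: "t": time; "q": joint angles; "dq": joint speeds; "joint_torque": joint torques, N m; "tool_pos": TCP position; "orientation": TCP orientation; "force": force on the tool from outside, world axes, zero at the start; "wrist_torque": the same for the moment, N m; "opening": finger opening in m; "gripper_force": force on a finger pad.
Only numpy, scipy, OpenCV 4.12 (cv2) and the standard library are available. Lean on these libraries where they do the work, as an engineer would, in place of code of your own. Each camera call takes 0.05 s, during which the arm holds its last target. There are 200 camera calls.

## Working session

There is one attempt and no reset: what is moved stays moved. The work goes in short steps, Python scripts to look and compute and a tool call to move; the robot and the scene stay as the last step left them, time stands still between calls to the robot, and variables do not carry over. Pictures are saved under pics/ and viewed, at most 10 in all, crops included, and the job is handed in when it is done.

Besides the shell and the picture viewer there is one more tool, called after "Call:" as name(argument=value, ...), one argument or row to a line, values as JSON. move_arm: Moves the arm, as the interface text tells. Its arguments: {"type":"object","properties":{"deltas":{"type":"array","items":{"type":"number"}},"squeeze":{"type":"number"}},"required":["deltas"]}

```bash
mkdir -p pics; cat > h.py <<'E'
from plant import robot
import numpy as np, cv2
from scipy.spatial.transform import Rotation as Rn
def snap(n,f):
    im,d=robot.read_camera(n); cv2.imwrite(f'pics/{f}.png',im[:,:,::-1]); np.savez(f'pics/{f}.npz',im=im,d=d); return im,d
def world(n,d):
    m=robot.camera_model(n);K,R,t=map(np.array,(m['K'],m['R'],m['t']))
    v,u=np.mgrid[:400,:640]
    P=np.stack([(u-K[0,2])/K[0,0]*d,(v-K[1,2])/K[1,1]*d,d],-1)
    return (P-t)@R
E
python3 - <<'E'
from h import *
for n in('scene','top'):
    im,d=snap(n,n+'1'); W=world(n,d)
    for l in('clip','clip_seal','stand','jar','spare_jar','mill','bowl','garlic_a','knife'):
        for r in robot.recognise(n,l):
            u,v=map(int,r['uv']); print(n,l,(u,v),round(r['confidence'],2),W[v,u].round(3) if 0<=v<400 and 0<=u<640 else '')
s=robot.read_state();print(s)
E
```

```text
scene clip (379, 171) 0.98 [0.471 0.236 0.068]
scene clip (425, 177) 0.85 [0.56  0.345 0.058]
scene clip (400, 182) 0.67 [0.58  0.227 0.089]
scene clip_seal (401, 180) 0.86 [0.569 0.24  0.086]
scene clip_seal (377, 167) 0.75 [0.466 0.231 0.081]
scene clip_seal (428, 178) 0.7 [0.55  0.369 0.041]
scene stand (397, 200) 0.77 [0.571 0.232 0.019]
scene jar (303, 196) 0.94 [ 0.474 -0.035  0.071]
scene jar (325, 218) 0.66 [ 0.601 -0.041  0.078]
scene jar (395, 200) 0.26 [0.569 0.226 0.02 ]
scene spare_jar (224, 228) 0.71 [ 0.497 -0.28   0.073]
scene spare_jar (401, 182) 0.51 [0.579 0.231 0.088]
scene spare_jar (395, 200) 0.27 [0.569 0.226 0.02 ]
scene mill (148, 241) 0.87 [ 0.453 -0.46   0.077]
scene mill (401, 180) 0.33 [0.569 0.24  0.086]
scene garlic_a (302, 262) 0.6 [ 0.641 -0.135 -0.001]
scene garlic_a (385, 225) 0.56 [0.647 0.128 0.017]
scene knife (155, 304) 0.7 [ 0.601 -0.497  0.012]
top clip (208, 267) 0.76 [0.439 0.254 0.059]
top clip (213, 221) 0.7 [0.563 0.241 0.082]
top clip (176, 228) 0.51 [0.543 0.344 0.073]
top clip_seal (172, 229) 0.83 [0.543 0.364 0.043]
top clip_seal (205
[... 619 characters left out ...]
]
{'t': 1.0, 'q': array([ 1.19958772e+00,  1.30378273e-01,  1.48823141e+00, -3.31125228e-06,
        1.52300457e+00, -8.54220988e-02]), 'dq': array([ 8.31491892e-04,  7.00777408e-04,  2.05241394e-04,  1.19123284e-05,
       -1.13082718e-04, -1.51975749e-04]), 'joint_torque': array([ 2.03817042e-03, -5.59769475e+01, -4.92079568e+01,  7.68275047e-02,
        2.25844479e-02,  1.15335854e-05]), 'tool_pos': array([0.16913622, 0.57565729, 0.22963094]), 'orientation': array([-4.47385791e-01, -3.10957230e+00,  3.42153639e-05]), 'force': array([-0.0242635 , -1.13620814, -1.26515542]), 'wrist_torque': array([ 0.00753221,  0.00486441, -0.02789931]), 'gripper_force': 0.0, 'opening': 0.09289001270655642}
```

```bash
python3 - <<'E'
import cv2,numpy as np
a=cv2.imread('pics/scene1.png')[130:250,270:470];b=cv2.imread('pics/top1.png')[190:300,150:350]
a=cv2.resize(a,(800,480),interpolation=2)
cv2.imwrite('pics/c1.png',a)
cv2.imwrite('pics/c2.png',cv2.resize(b,(800,440),interpolation=2))
E
```

```text
(no output)
```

View pics/c1.png

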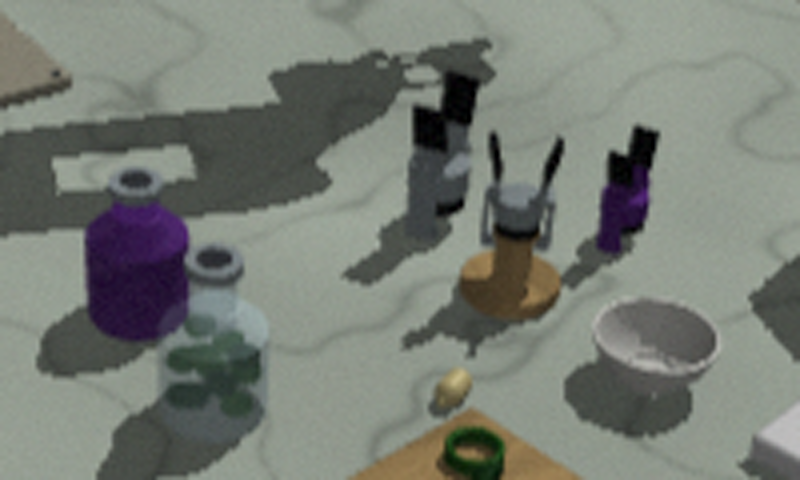

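View pics/c2.png

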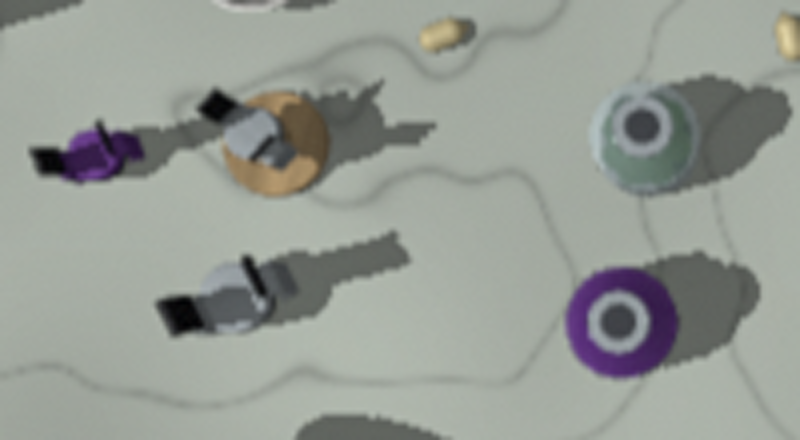

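View pics/scene1.png

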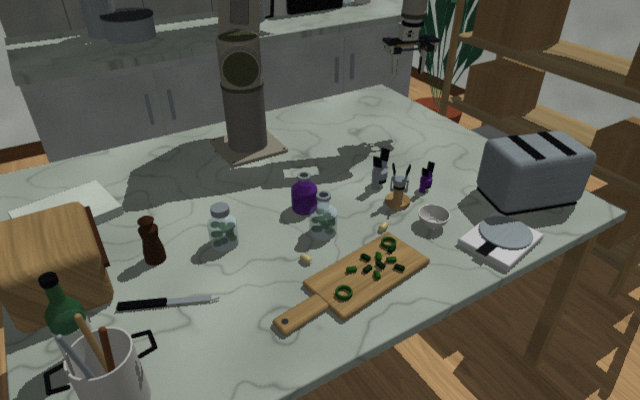

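The view shows three candidates for the clip in the scene picture. They are grey on the peg (400,182), a larger grey one on the counter (379,171) and a purple one (425,177). I choose the one on the peg. For the jar, the candidates are glass (322,218) and purple (303,195), with the capped spare at (224,228). I choose the glass one at (322,218).

```bash
python3 - <<'E'
from h import *
def circ(p):
    A=np.c_[2*p[:,:2],np.ones(len(p))];x=np.linalg.lstsq(A,(p[:,:2]**2).sum(1),rcond=None)[0]
    return x[:2].round(4),round(float(np.sqrt(x[2]+x[:2]@x[:2])),4)
for n in('scene','top'):
    z=np.load(f'pics/{n}1.npz');im=z['im'].astype(int);W=world(n,z['d']).reshape(-1,3);c=im.reshape(-1,3)
    ok=z['d'].ravel()>0
    near=lambda x,y,r:ok&(np.hypot(W[:,0]-x,W[:,1]-y)<r)
    f=near(.56,.235,.055)
    m=f&(W[:,2]>.01)&(W[:,2]<.02); p=W[m]; print(n,'foot',m.sum(),p.mean(0).round(4),cv2.minEnclosingCircle(p[:,:2].astype(np.float32)))
    m=f&(c.max(1)<50)&(W[:,2]>.085); p=W[m];print('plates',m.sum(),p.round(3).tolist() if m.sum()<45 else p.mean(0))
    m=f&(W[:,2]>.045);print('clip',m.sum(),W[m].mean(0).round(4),W[m].min(0),W[m].max(0))
    for h in (.1,.11,.12,.13):
        m=near(.56,-.04,.05)&(W[:,2]>h)&(W[:,2]<h+.01); p=W[m]
        if m.sum()>5: print('jar',h,m.sum(),p.mean(0).round(4),cv2.minEnclosingCircle(p[:,:2].astype(np.float32)))
    m=near(.56,-.04,.05);print(np.sort(W[m][:,2])[-8:])
E
```

```text
scene foot 233 [0.5698 0.233  0.0147] ((0.564207911491394, 0.23893769085407257), 0.03921154513955116)
plates 38 [[0.545, 0.224, 0.133], [0.546, 0.224, 0.13], [0.574, 0.263, 0.133], [0.553, 0.217, 0.133], [0.578, 0.256, 0.133], [0.578, 0.259, 0.133], [0.557, 0.215, 0.132], [0.546, 0.228, 0.122], [0.582, 0.253, 0.133], [0.581, 0.258, 0.131], [0.555, 0.217, 0.127], [0.551, 0.224, 0.123], [0.576, 0.255, 0.126], [0.586, 0.249, 0.133], [0.559, 0.214, 0.127], [0.554, 0.222, 0.121], [0.58, 0.252, 0.126], [0.582, 0.253, 0.127], [0.555, 0.218, 0.12], [0.553, 0.223, 0.118], [0.577, 0.251, 0.121], [0.582, 0.25, 0.124], [0.581, 0.255, 0.122], [0.555, 0.222, 0.115], [0.575, 0.253, 0.116], [0.582, 0.251, 0.12], [0.559, 0.218, 0.116], [0.573, 0.252, 0.112], [0.58, 0.249, 0.116], [0.586, 0.248, 0.12], [0.559, 0.219, 0.112], [0.577, 0.249, 0.112], [0.58, 0.25, 0.113], [0.56, 0.218, 0.109], [0.578, 0.248, 0.109], [0.582, 0.248, 0.111], [0.582, 0.245, 0.109], [0.578, 0.25, 0.102]]
clip 330 [0.5683 0.235  0.082 ] [0.53871188 0.21264615 0.04525687] [0.58841812 0.2628144  0.13471419]
jar 0.1 40 [ 0.5758 -0
[... 1185 characters left out ...]
.566, 0.258, 0.124], [0.568, 0.258, 0.114], [0.568, 0.255, 0.114], [0.568, 0.254, 0.108], [0.564, 0.261, 0.121], [0.564, 0.259, 0.117], [0.564, 0.257, 0.117], [0.565, 0.256, 0.108], [0.563, 0.259, 0.107], [0.547, 0.217, 0.135], [0.545, 0.221, 0.131], [0.542, 0.222, 0.134], [0.54, 0.226, 0.13]]
clip 259 [0.5574 0.2407 0.0952] [0.53426582 0.21676207 0.04629633] [0.57986976 0.2660374  0.13679161]
jar 0.12 161 [ 0.5609 -0.025   0.1269] ((0.5616124272346497, -0.024319596588611603), 0.019835637882351875)
jar 0.13 21 [ 0.5633 -0.0193  0.1313] ((0.5590276122093201, -0.020809756591916084), 0.018297577276825905)
[0.13143299 0.13145399 0.13154742 0.13169493 0.13232793 0.13298641
 0.13310684 0.13357071]
```

Call:
move_arm(
  deltas=[-0.05, -0.022, 0, 0, 0, 0.04, 1, -0.11, -0.049, 0, 0, 0, 0.09, 1, -0.17, -0.076, 0, 0, 0, 0.13, 1, -0.225, -0.101, 0, 0, 0, 0.18, 1, -0.28, -0.126, 0, 0, 0, 0.23, 1, -0.335, -0.151, 0, 0, 0, 0.27, 1, -0.39, -0.175, 0, 0, 0, 0.31, 1, -0.44, -0.198, 0, 0, 0, 0.35, 1, -0.471, -0.212, 0, 0, 0, 0.377, 1, -0.471, -0.212, 0, 0, 0, 0.377, 1, -0.471, -0.212, 0, 0, 0, 0.377, 1],
  squeeze=25,
)

```text
t: 2.38
tool_pos: [0.5608, 0.2399, 0.2295]
orientation: [-1.022, -2.97, -0.0]
force: [-0.4, 0.4, -0.2]
opening: 0.0932
gripper_force: 0.0
```

```bash
cat >> h.py <<'E'
def wristW(d,s):
    m=robot.camera_model('wrist');K=np.array(m['K']);T=np.array(m['tool_from_camera'])
    v,u=np.mgrid[:400,:640];x=(u-K[0,2])/K[0,0];y=(v-K[1,2])/K[1,1]
    r=np.hypot(x,y)+1e-9;k=np.tan(np.minimum(r,1.5))/r
    P=np.stack([x*k*d,y*k*d,d],-1)@T[:3,:3].T+T[:3,3]
    return P@Rn.from_rotvec(s['orientation']).as_matrix().T+s['tool_pos']
E
python3 - <<'E'
from h import *
s=robot.read_state();im,d=snap('wrist','w1');W=wristW(d,s)
print(s['t'],s['tool_pos'],Rn.from_rotvec(s['orientation']).as_matrix()[:,1],s['force'])
np.save('pics/w1W.npy',W)
W=W.reshape(-1,3);c=im.reshape(-1,3).astype(int);ok=(d.ravel()>0)
f=ok&(np.hypot(W[:,0]-.56,W[:,1]-.24)<.055)
m=f&(W[:,2]>.01)&(W[:,2]<.02);p=W[m];print('foot',m.sum(),p.mean(0),cv2.minEnclosingCircle(p[:,:2].astype(np.float32)))
m=f&(W[:,2]>.126)&(W[:,2]<.14);p=W[m];print('tops',m.sum(),p.mean(0),cv2.minAreaRect(p[:,:2].astype(np.float32)))
g=W[:,0]*np.cos(.9)+W[:,1]*np.sin(.9);g0=.56*np.cos(.9)+.24*np.sin(.9)
for q in (m&(g>g0),m&(g<g0)):
    if q.sum()>4: print(q.sum(),W[q].mean(0),cv2.minAreaRect(W[q][:,:2].astype(np.float32)))
f=ok&(np.hypot(W[:,0]-.565,W[:,1]+.026)<.05)&(W[:,2]>.118)&(W[:,2]<.14);p=W[f];print('jar',f.sum(),p.mean(0) if len(p) else '',cv2.minEnclosingCircle(p[:,:2].astype(np.float32)) if len(p) else '')
E
```

```text
2.375 [0.56084538 0.23985254 0.22947215] [ 6.15159420e-01  7.88402732e-01 -1.41253286e-04] [-0.42451091  0.39106321 -0.17928664]
foot 1377 [0.54794666 0.25009299 0.01494069] ((0.5606139302253723, 0.2401205599308014), 0.03847721591591835)
tops 358 [0.56024751 0.24083914 0.13175136] ((0.5605778098106384, 0.2401082068681717), (0.05320000275969505, 0.02023034542798996), 48.502376556396484)
185 [0.57465622 0.25787914 0.13175592] ((0.5753755569458008, 0.2575910687446594), (0.0073865801095962524, 0.019096508622169495), 52.52556228637695)
173 [0.54483934 0.22261717 0.1317465 ] ((0.5449434518814087, 0.22242042422294617), (0.005762376822531223, 0.020243743434548378), 47.57295608520508)
jar 0
```

View pics/w1.png

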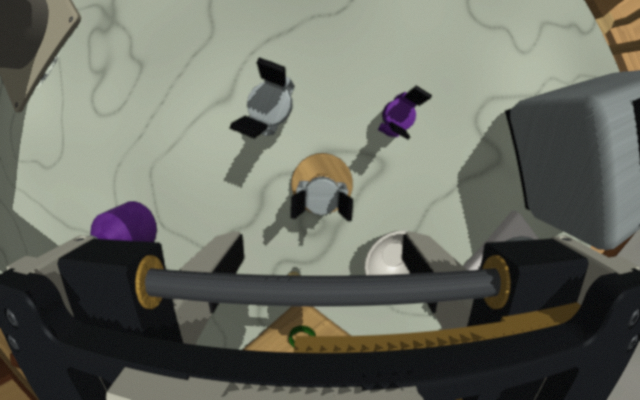

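The wrist view shows the peg clip at (322,195). The bigger grey one is at (268,100) and the purple one at (400,110), so the choice is confirmed. I lower onto it with a small yaw correction.

Call:
move_arm(
  deltas=[0, 0, 0.04, 0, 0, 0.04, 1, 0, 0, 0.08, 0, 0, 0.04, 1, 0, 0, 0.11, 0, 0, 0.04, 1, 0, 0, 0.1205, 0, 0, 0.04, 1, 0, 0, 0.1205, 0, 0, 0.04, 1, 0, 0, 0.1205, 0, 0, 0.04, 0.5, 0, 0, 0.1205, 0, 0, 0.04, 0.3, 0, 0, 0.1205, 0, 0, 0.04, 0, 0, 0, 0.1205, 0, 0, 0.04, 0, 0, 0, 0.1205, 0, 0, 0.04, 0, 0, 0, 0.1205, 0, 0, 0.04, 0, 0, 0, 0.1205, 0, 0, 0.04, 0],
  squeeze=25,
)

```text
t: 3.92
tool_pos: [0.5614, 0.2395, 0.1092]
orientation: [1.081, 2.949, 0.0]
force: [0.6, 1.1, 1.1]
opening: 0.0317
gripper_force: 25.0
```

Call:
move_arm(
  deltas=[0, 0, 0, 0, 0, 0, 0, 0, 0, -0.005, 0, 0, 0, 0, 0, 0, -0.02, 0, 0, 0, 0, 0, 0, -0.05, 0, 0, 0, 0, 0, 0, -0.09, 0, 0, 0, 0, 0, 0, -0.13, 0, 0, 0, 0, 0, 0, -0.14, 0, 0, 0, 0, 0, 0, -0.14, 0, 0, 0, 0],
)

```text
t: 4.92
tool_pos: [0.5615, 0.2395, 0.2495]
orientation: [1.081, 2.949, 0.001]
force: [-0.2, -0.6, -2.5]
opening: 0.0313
gripper_force: 25.0
```

```bash
python3 - <<'E'
from h import *
s=robot.read_state();print(s['opening'],s['gripper_force'],s['force'],s['wrist_torque'])
im,d=snap('scene','s2')
cv2.imwrite('pics/s2c.png',cv2.resize(im[60:230,310:470,::-1],(560,595),interpolation=2))
s=robot.read_state();im,d=snap('wrist','w2');W=wristW(d,s).reshape(-1,3)
f=(d.ravel()>0)&(np.hypot(W[:,0]-.561,W[:,1]-.24)<.055)
m=f&(W[:,2]>.05)&(W[:,2]<.062);p=W[m];print('head',m.sum(),p.mean(0) if len(p) else '')
E
```

```text
0.031289933039178354 24.990435540676117 [-0.16069686 -0.59867939 -2.50294003] [-0.06115167 -0.01956684  0.02860911]
head 752 [0.55994938 0.24011604 0.05706461]
```

View pics/s2c.png

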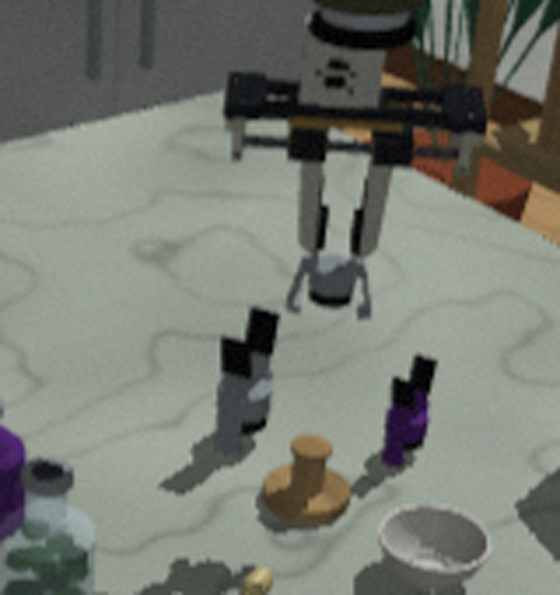

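The clip is off the peg at crop (330,280), upright with its jaws open, and the peg at (310,470) is empty. Next I carry it to a spot beside the jar where the wrist camera can see the collar.

Call:
move_arm(
  deltas=[-0.02, -0.016, 0, 0, 0, 0, 0, -0.055, -0.043, 0, 0, 0, 0, 0, -0.09, -0.071, 0, 0, 0, 0, 0, -0.125, -0.099, 0, 0, 0, 0, 0, -0.16, -0.127, 0, 0, 0, 0, 0, -0.195, -0.154, 0, 0, 0, 0, 0, -0.225, -0.178, 0, 0, 0, 0, 0, -0.245, -0.194, 0, 0, 0, 0, 0, -0.252, -0.199, 0, 0, 0, 0, 0, -0.252, -0.199, 0, 0, 0, 0, 0, -0.252, -0.199, 0, 0, 0, 0, 0],
)

```text
t: 6.4
tool_pos: [0.6247, -0.074, 0.2486]
orientation: [-1.08, -2.949, -0.0]
force: [0.0, -0.3, -0.8]
opening: 0.0317
gripper_force: 25.0
```

```bash
python3 - <<'E'
from h import *
s=robot.read_state();im,d=snap('wrist','w3');W=wristW(d,s).reshape(-1,3)
R=Rn.from_rotvec(s['orientation']).as_matrix();print(s['t'],s['tool_pos'],R.round(4).tolist(),s['force'],s['opening'])
f=(d.ravel()>0)&(np.hypot(W[:,0]-.563,W[:,1]+.025)<.035)
print(np.histogram(W[f][:,2],bins=np.arange(.09,.15,.005)))
for lo,hi in((.115,.14),(.122,.14)):
    m=f&(W[:,2]>lo)&(W[:,2]<hi);p=W[m];print(m.sum(),p.mean(0),cv2.minEnclosingCircle(p[:,:2].astype(np.float32)),cv2.minAreaRect(p[:,:2].astype(np.float32)))
z=np.median(p[:,2]);q=W[f&(abs(W[:,2]-z)<.0025)];print(z,len(q),cv2.minEnclosingCircle(q[:,:2].astype(np.float32)))
c,r=cv2.minEnclosingCircle(q[:,:2].astype(np.float32))
D=np.array([c[0],c[1],s['tool_pos'][2]])-s['tool_pos'];print('tool delta TCP->jar',R.T@D)
# clip in tool frame: teeth/points below TCP
L=(W-s['tool_pos'])@R;m=(d.ravel()>0)&(np.hypot(L[:,0],L[:,1])<.04)&(L[:,2]>.0)&(L[:,2]<.075);print(m.sum(),L[m].min(0),L[m].max(0))
E
```

```text
6.4 [ 0.62467573 -0.07402113  0.24863883] [[-0.7637, 0.6456, -0.0008], [0.6456, 0.7637, 0.0005], [0.0009, -0.0001, -1.0]] [ 0.00324511 -0.30249703 -0.76451927] 0.03168517963555866
(array([   0,    0,    0,    0,    0,    0,    3, 1529,    0,    0,    0]), array([0.09 , 0.095, 0.1  , 0.105, 0.11 , 0.115, 0.12 , 0.125, 0.13 ,
       0.135, 0.14 , 0.145]))
1532 [ 0.5654298  -0.02650171  0.12726154] ((0.5654497146606445, -0.02649473026394844), 0.020168952643871307) ((0.5654679536819458, -0.0264931358397007), (0.03824836388230324, 0.03870001807808876), 49.25587463378906)
1532 [ 0.5654298  -0.02650171  0.12726154] ((0.5654497146606445, -0.02649473026394844), 0.020168952643871307) ((0.5654679536819458, -0.0264931358397007), (0.03824836388230324, 0.03870001807808876), 49.25587463378906)
0.1272472779341508 1531 ((0.5654497146606445, -0.02649473026394844), 0.020168952643871307)
tool delta TCP->jar [ 7.59126069e-02 -1.93672642e-03  7.19633666e-05]
3589 [-1.71678862e-02 -3.35733327e-02  1.93042087e-05] [0.01927936 0.03366044 0.06294861]
```

View pics/w3.png

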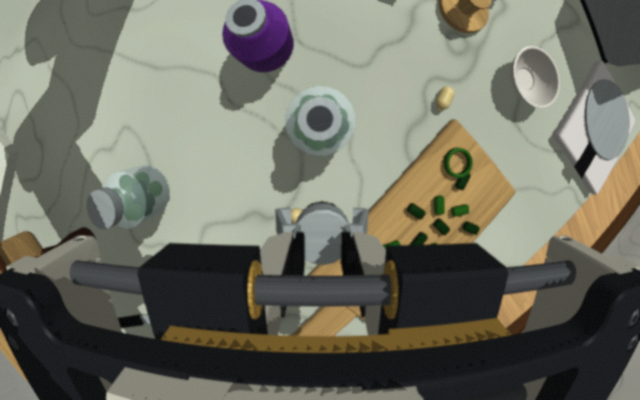

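The collar is at pixel (320,118) and the clip is still held upright at (323,222), jaws open. I move over the jar and start down.

Call:
move_arm(
  deltas=[0.025, -0.001, 0, 0, 0, 0, 0, 0.055, -0.002, 0, 0, 0, 0, 0, 0.075, -0.002, 0.01, 0, 0, 0, 0, 0.075, -0.002, 0.03, 0, 0, 0, 0, 0.075, -0.002, 0.045, 0, 0, 0, 0, 0.075, -0.002, 0.045, 0, 0, 0, 0, 0.075, -0.002, 0.045, 0, 0, 0, 0],
)

```text
t: 7.32
tool_pos: [0.5667, -0.0287, 0.2041]
orientation: [-1.082, -2.949, 0.0]
force: [-0.3, -0.7, -1.4]
opening: 0.0313
gripper_force: 25.0
```

```bash
python3 - <<'E'
from h import *
s=robot.read_state();R=Rn.from_rotvec(s['orientation']).as_matrix()
print(s['tool_pos'],R.T@(np.array([.56545,-.0265,s['tool_pos'][2]])-s['tool_pos']),s['force'],s['opening'])
im,d=snap('scene','s3')
cv2.imwrite('pics/s3c.png',cv2.resize(im[130:260,260:400,::-1],(640,594),interpolation=2))
E
```

```text
[ 0.56674368 -0.02867717  0.20412031] [2.39476289e-03 8.23875953e-04 2.33251153e-07] [-0.34383203 -0.67601006 -1.36425146] 0.031287716152177056
```

View pics/s3c.png

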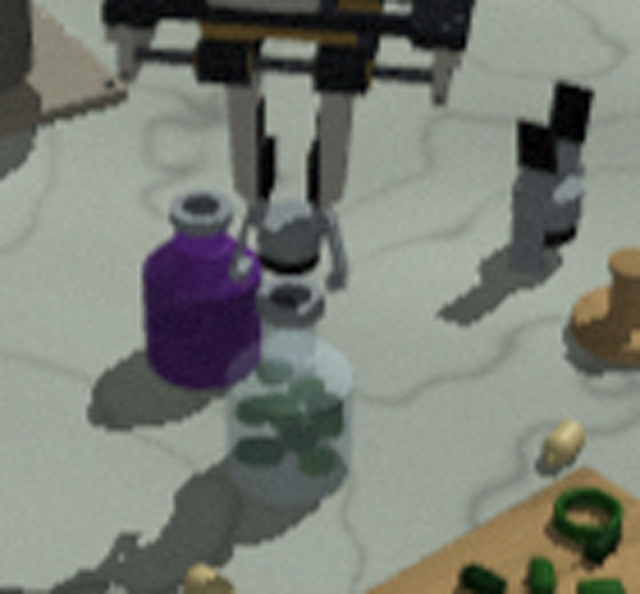

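The clip sits over the collar (crop (290,295)), with the seal at (290,255) above it. I correct the remaining ~1 mm and descend to just short of contact.

Call:
move_arm(
  deltas=[0.0014, 0.0008, 0.005, 0, 0, 0, 0, 0.0014, 0.0008, 0.012, 0, 0, 0, 0, 0.0014, 0.0008, 0.018, 0, 0, 0, 0, 0.0014, 0.0008, 0.021, 0, 0, 0, 0, 0.0014, 0.0008, 0.021, 0, 0, 0, 0, 0.0014, 0.0008, 0.021, 0, 0, 0, 0],
)

```text
t: 8.12
tool_pos: [0.566, -0.0268, 0.1834]
orientation: [1.081, 2.949, 0.0]
force: [-0.7, 0.0, -0.6]
opening: 0.0315
gripper_force: 25.0
```

Call:
move_arm(
  deltas=[0, 0, 0.001, 0, 0, 0, 0, 0, 0, 0.002, 0, 0, 0, 0, 0, 0, 0.003, 0, 0, 0, 0, 0, 0, 0.004, 0, 0, 0, 0, 0, 0, 0.004, 0, 0, 0, 0, 0, 0, 0.004, 0, 0, 0, 0],
)

```text
t: 8.88
tool_pos: [0.5659, -0.0268, 0.1793]
orientation: [1.081, 2.949, 0.0]
force: [0.4, 0.1, 0.1]
opening: 0.0317
gripper_force: 25.0
```

Call:
move_arm(
  deltas=[0, 0, 0.001, 0, 0, 0, 0, 0, 0, 0.002, 0, 0, 0, 0, 0, 0, 0.002, 0, 0, 0, 0, 0, 0, 0.002, 0, 0, 0, 0],
)

```text
t: 9.38
tool_pos: [0.566, -0.0268, 0.1775]
orientation: [1.081, 2.949, 0.0]
force: [-0.4, -0.2, 3.3]
opening: 0.031
gripper_force: 25.0
```

Call:
move_arm(
  deltas=[0, 0, 0.0005, 0, 0, 0, 0, 0, 0, 0.001, 0, 0, 0, 0, 0, 0, 0.0015, 0, 0, 0, 0, 0, 0, 0.0015, 0, 0, 0, 0, 0, 0, 0.0015, 0, 0, 0, 0],
)

```text
t: 10.0
tool_pos: [0.5661, -0.0269, 0.1762]
orientation: [1.081, 2.949, 0.0]
force: [-2.1, -0.3, 6.9]
opening: 0.0314
gripper_force: 25.0
```

```bash
python3 - <<'E'
from h import *
F=[]
for i in range(6):
    s=robot.read_state();F.append(s['force']);robot.read_camera('top')
print(np.round(F,2).tolist(),np.mean(F,0),s['tool_pos'],s['wrist_torque'],s['t'])
E
```

```text
[[-2.08, -0.3, 6.91], [-1.3, -0.29, 6.25], [-2.6, -0.69, 6.44], [-2.13, -0.54, 7.19], [-1.48, -0.1, 7.49], [-1.79, 0.27, 6.77]] [-1.89567644 -0.2749413   6.84048523] [ 0.56609819 -0.02685671  0.17614839] [-0.06873425  0.31401985 -0.02244924] 10.25
```

Call:
move_arm(
  deltas=[0, 0, 0.0005, 0, 0, 0, 0, 0, 0, 0.001, 0, 0, 0, 0, 0, 0, 0.0015, 0, 0, 0, 0, 0, 0, 0.0015, 0, 0, 0, 0],
)

```text
t: 10.8
tool_pos: [0.5662, -0.0269, 0.175]
orientation: [1.081, 2.949, 0.0]
force: [-2.0, -0.8, 9.2]
opening: 0.0312
gripper_force: 25.0
```

```bash
python3 - <<'E'
from h import *
F=[]
for i in range(5):
    s=robot.read_state();F.append(s['force']);robot.read_camera('top')
print(np.mean(F,0),s['tool_pos'],s['wrist_torque'],s['t'],s['opening'])
E
```

```text
[-2.4181894  -0.72406123  8.43313156] [ 0.56623965 -0.02690685  0.17506967] [-0.0789202   0.42733322  0.03509716] 11.0 0.031166815798981982
```

Call:
move_arm(
  deltas=[0, 0, 0.0004, 0, 0, 0, 0, 0, 0, 0.0008, 0, 0, 0, 0, 0, 0, 0.0008, 0, 0, 0, 0, 0, 0, 0.0008, 0, 0, 0, 0],
)

```text
t: 11.55
tool_pos: [0.5663, -0.0269, 0.1745]
orientation: [1.081, 2.948, 0.0]
force: [-2.2, 0.3, 8.8]
opening: 0.0312
gripper_force: 25.0
```

```bash
python3 - <<'E'
from h import *
F=[]
for i in range(5):
    s=robot.read_state();F.append(s['force']);robot.read_camera('top')
print(np.mean(F,0),s['tool_pos'],s['t'],s['opening'])
E
```

```text
[-2.76780012 -0.1206804   9.64000586] [ 0.56628709 -0.02689709  0.17446512] 11.75 0.03171662132999818
```

Call:
move_arm(
  deltas=[0, 0, 0, 0, 0, 0, 1, 0, 0, 0, 0, 0, 0, 1, 0, 0, 0, 0, 0, 0, 1, 0, 0, 0, 0, 0, 0, 1, 0, 0, 0, 0, 0, 0, 1, 0, 0, 0, 0, 0, 0, 1],
)

```text
t: 12.55
tool_pos: [0.5657, -0.0267, 0.1729]
orientation: [-1.081, -2.949, 0.0]
force: [-0.1, -0.4, 0.8]
opening: 0.0865
gripper_force: 0.0
```

```bash
python3 - <<'E'
from h import *
s=robot.read_state();im,d=snap('scene','s4');print(s['t'],s['opening'],s['force'])
cv2.imwrite('pics/s4c.png',cv2.resize(im[130:260,260:400,::-1],(640,594),interpolation=2))
E
```

```text
12.55 0.0865185270152184 [-0.0837544  -0.41011131  0.81519479]
```

View pics/s4c.png

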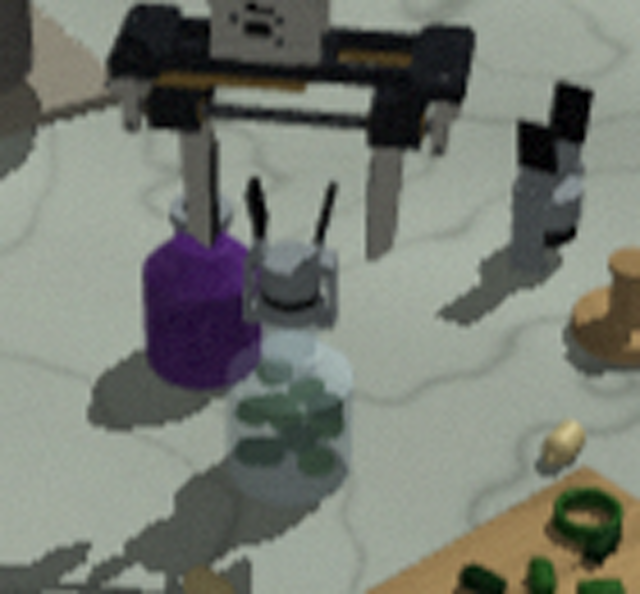

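The stopper stands on the jar (crop (290,275)), teeth at the collar's lower edge and plates spread, fingers clear. I retreat and check.

Call:
move_arm(
  deltas=[0, 0, -0.01, 0, 0, 0, 1, 0, 0, -0.04, 0, 0, 0, 1, 0, 0, -0.08, 0, 0, 0, 1, 0, 0, -0.11, 0, 0, 0, 1, 0, 0, -0.12, 0, 0, 0, 1, 0, 0, -0.12, 0, 0, 0, 1],
)

```text
t: 13.35
tool_pos: [0.5661, -0.0268, 0.2938]
orientation: [1.081, 2.949, 0.0]
force: [-0.3, -0.9, -0.5]
opening: 0.0927
gripper_force: 0.0
```

```bash
python3 - <<'E'
from h import *
s=robot.read_state();im,d=snap('wrist','w5');W=wristW(d,s).reshape(-1,3);print(s['t'],s['tool_pos'],s['force'])
f=(d.ravel()>0)&(np.hypot(W[:,0]-.5654,W[:,1]+.0265)<.045)
print(np.histogram(W[f][:,2],bins=np.arange(.1,.22,.01)))
z=W[f&(W[:,2]<.23)][:,2].max();print(z)
m=f&(W[:,2]>.195)&(W[:,2]<.215);p=W[m];print('tops',m.sum(),p.mean(0),cv2.minAreaRect(p[:,:2].astype(np.float32)))
g=(W[:,:2]-[.5654,-.0265])@[.6456,.7637]
for q in(m&(g>0),m&(g<0)): print(q.sum(),W[q].mean(0),g[q].min(),g[q].max())
cv2.imwrite('pics/w5c.png',cv2.resize(im[100:260,220:420,::-1],(700,560),interpolation=2))
E
```

```text
13.35 [ 0.56612095 -0.02677397  0.29378155] [-0.31254441 -0.85809858 -0.53534597]
(array([   0,   67,  140,   41,   56, 1057,   14,  107,  159,  375,   45]), array([0.1 , 0.11, 0.12, 0.13, 0.14, 0.15, 0.16, 0.17, 0.18, 0.19, 0.2 ,
       0.21]))
0.20147699436994881
tops 353 [ 0.56372289 -0.02749631  0.19867662] ((0.5646313428878784, -0.026217734441161156), (0.049018263816833496, 0.02039724960923195), 49.85283279418945)
161 [ 0.57897185 -0.00963195  0.19885279] 0.01913993687250632 0.024240032887434256
192 [ 0.550936   -0.04247632  0.19852889] -0.024779079808614827 -0.01860583283751314
```

View pics/w5c.png

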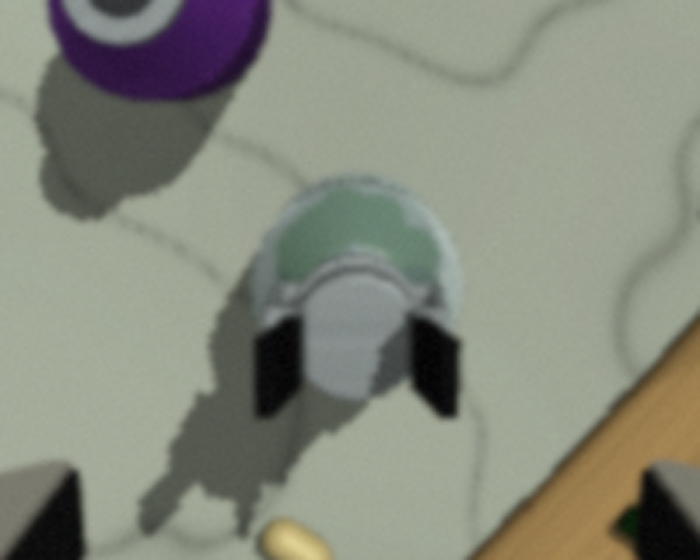

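The top spread is 49.0 mm (49.3 is expected when latched on the neck), the top is at 0.199 m and the clip is centred within 1 mm, so it is latched.

```bash
python3 -c "
from plant import robot
print(robot.close_job())"
```

```text
the job is handed in; nothing more can be done
None
```

The stopper is latched upright on the pickle jar: it was pressed to about 11 N, both jaws look shut under the collar, and nothing else was seen to move; the job is handed in, but no verdict was returned.

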